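# Stock the turntable rebuild tray: run in the balls, sort the grease syringes

### The arm

A 7-joint arm with a two-finger parallel gripper is mounted at the origin on the work surface. World frame = base frame: x ahead of the robot, y to its left, z up, the work surface at z = 0. Lengths are in m, angles in rad, forces in N, time in s.
With the tool pointing down it reaches from about 0.4 to 0.85 m from the base axis. Payload 10.4 kg.
Tool frame: the origin (TCP) lies on the centre line of the jaws, within the pads' length; the fingertips stand 19 mm ahead of it and the grasp point (between the pads) is the TCP (manip.tcp_to_tips is the distance from the TCP to the fingertips, in m); y points along the fingers, z is the direction in which the jaws open and shut, and the axes are right-handed (so a half turn about y gives the same grasp; the last joint's range is limited). The gripper opens to 85 mm and grips with 20 to 120 N. Pads are 22 mm wide; open, the fingers measure 114 mm over their backs; the gripper's body (76 mm by 85 mm) begins 54 mm behind the grasp point. The pads swing forward as they close: fully open they stand 13 mm farther back than shut.
Start: joints at [1.112, 0.332, -0.065, 1.46, 0.022, 1.35, -0.088], TCP at [0.264, -0.567, 0.25] pointing down, gripper open.
Joint ranges: [-2.6, 2.6], [-0.5, 2.12], [-1.47, 1.34], [0.16, 2.42], [-1.27, 4.41], [0.06, 2.06], [-2.6, 2.6]. Speed limits (rad/s): [2.22, 2.22, 2.79, 2.79, 3.14, 3.14, 3.14].

### API

Orientations are given as a 3x3 rotation matrix whose columns are the frame's x, y, z axes.
In Python, from bench import manip gives the robot as it stands. The module is installed in compiled form; this text tells all that it offers. Calls block until the motion is done:
- manip.move_ptp(position, orientation): joint-space move of the TCP to a pose.
- manip.move_straight(position, speed=0.15, orientation=None): straight line of the TCP; orientation=None keeps the orientation; speed is the mean speed in m/s.
- manip.move_j(angles): joint-space move.
- manip.grip(opening): finger opening in m; the grip force is fixed at half the most; returns when the fingers have stopped.
- manip.dwell(seconds).
- manip.inverse_kinematics(position, orientation): joint angles nearest the present ones, or None.
- manip.sense(): the state.
- manip.grab_frame(name): name is "side" or "top" or "wrist"; returns a dict with "color" (420x560x3 uint8, blue, green, red), "camera_matrix" (3x3 intrinsics, pixels), "T" (4x4, takes a point from camera to world coordinates). Camera axes: x right, y down, z forward; pixel columns grow to the right and rows downward; lengths in m; the calibration is good to about 2 mm. A picture is of the moment at which its call begins. There is no depth.
A pose or a line that the arm cannot do raises manip.IKError and nothing moves.
- manip.hand_in(): hands the job in, once; it reports no verdict.
The state is a dict: "clock": time; "joint_pos": joint angles; "qvel": joint speeds; "effort": joint torques, N m; "ee_pos": TCP position; "eef_rot": TCP orientation; "wrist_force": force on the tool from outside, world axes, zero at the start; "wrist_torque": the same for the moment, N m; "opening": finger opening in m.
Only numpy, scipy, OpenCV 4.12 (cv2) and the standard library are available. Lean on these libraries where they do the work, as an engineer would, in place of code of your own. Each camera call takes 0.05 s, during which the arm holds its last target. There are 200 camera calls.

### The job

Get the tray ready for rebuilding the arm's turntable: pull the hopper's slide gate open so that all five bearing balls run into the tray's narrow well, then push the gate fully shut. Lay every syringe that still has grease (plunger pulled out) flat in the tray's wide bay, wholly inside it, and drop every used-up one (plunger pushed in) into the wire reject basket, without moving any plunger. Leave the turntable base, servo and mug where they are.

Things in the scene. Friction and masses are not known exactly. Their poses are not given: they have to be found in the camera images.
- tray: Grey build tray, fixed: 166 (x) x 221 (y) x 34 mm high, walls and floor 3 mm. Origin: centre of its underside, on the desk; x away from the robot, y to its left, yaw within 0.2 rad. A wall along x parts it in two: the wide bay with black liner (160 x 148 mm inside, centred at y = -33 mm) and the narrow ball well under the hopper's chute (160 x 62 mm inside, centred at y = +76.5 mm).
- gate_knob (a point): Upright black knob of the hopper's slide gate, 16 mm in diameter, top 146 mm above the desk; this point is on its axis, 128 mm above the desk; axes as the tray's. It stands on the aluminium gate plate (top at 104 mm). The hopper is a fixed red stand behind the well, with a clear square bin 93 mm wide, 191 mm high, over a red funnel; its side wall is 72 mm from the knob when shut.
- gate (a joint): Slide gate under the funnel, in m: 0 shut, 0.045 fully pulled out (its stop). Opening moves the knob level along -y of the tray's axes, away from the hopper. It needs about 3 N and stays where it is left. The outlet is 36 mm square, wholly clear from about 0.038. Starts shut to within 2 mm.
- basket_rim (a point): Centre of the mouth of the dark wire reject basket, open on top, 160 mm (x) x 140 mm (y), 70 mm high, fixed; this point is level with its rim, 70 mm above the desk. Yaw within 0.2 rad.
- ball_1_center (a point): Centre of a steel bearing ball, 14 mm in diameter, 11 g; the five balls start in the hopper on its shut gate.
- ball_2_center (a point): Centre of another such ball.
- ball_3_center (a point): Centre of another such ball.
- ball_4_center (a point): Centre of another such ball.
- ball_5_center (a point): Centre of another such ball.
- barrel_a (a point): Centre of a grease syringe's pale round barrel, 18 mm across, 64 mm long; grasp it here. 9 mm above what it lies on. x axis along the barrel to the black tip (ends 42 mm from here); 34 mm behind is a flat white flange, 32 mm (y) x 18 mm, then the red plunger with a 17 mm thumb disc. 30 g. 4 to 6 of the 6 are present, lying on the blue mat on the robot's right, pointing roughly along +x or -x.
- thumb_a (a point): Centre of the back of that syringe's thumb disc, on its axis, behind the barrel's centre by 46 to 50 mm when the plunger is pushed in (used up), 76 to 84 mm when it is pulled out (grease left). The plunger slides at about 8 N and stays where it is.
- barrel_b (a point): The same for another such syringe.
- thumb_b (a point): The same for that syringe.
- barrel_c (a point): The same for another such syringe.
- thumb_c (a point): The same for that syringe.
- barrel_d (a point): The same for another such syringe.
- thumb_d (a point): The same for that syringe.
- barrel_e (a point): The same for another such syringe.
- thumb_e (a point): The same for that syringe.
- barrel_f (a point): The same for another such syringe.
- thumb_f (a point): The same for that syringe.
- turntable: Red printed turntable base, a 100 mm disc 22 mm high, standing loose past the work; origin at the centre of its underside. Leave it alone.
- servo: Small black servo in a red bracket, 62 x 30 x 49 mm, standing loose past the work; origin under its centre. Leave it alone.
- mug: White mug, 80 mm across and 92 mm high, loose past the work; origin under its centre. Leave it alone.
Things that resemble listed ones, but are neither listed nor needed, are in the scene too. There is more than one size of the part that bears basket_rim; the job needs the smaller. What is shaped like the part that bears barrel_e but pink is not meant.

How it is judged:
On the way, in this order (a step that is already met when the one before it is completed fails the run):
1. the hopper's gate is pulled open, by at least 30 mm (value of joint gate above 0.03 m), for 0.1 s.
2. all five balls are in the well and the gate is pushed shut again, to within 4 mm (value of joint gate below 0.004 m and x of ball_1_center in the frame of tray between -0.083 and 0.083 m and y of ball_1_center in the frame of tray between 0.0425 and 0.1105 m and z of each of ball_1_center, ball_2_center, ball_3_center, ball_4_center, ball_5_center in the frame of tray below 0.033 m and x of ball_2_center in the frame of tray between -0.083 and 0.083 m and y of ball_2_center in the frame of tray between 0.0425 and 0.1105 m and x of ball_3_center in the frame of tray between -0.083 and 0.083 m and y of ball_3_center in the frame of tray between 0.0425 and 0.1105 m and x of ball_4_center in the frame of tray between -0.083 and 0.083 m and y of ball_4_center in the frame of tray between 0.0425 and 0.1105 m and x of ball_5_center in the frame of tray between -0.083 and 0.083 m and y of ball_5_center in the frame of tray between 0.0425 and 0.1105 m), for 0.2 s.
At the end, for the whole second after the job is handed in: Gate shut within 4 mm, all balls in the well. Each syringe with plunger out lies in the bay, level within 0.27 rad, thumb disc inside too, plunger still over 22 mm out; each with plunger in is in the basket, barrel centre below the rim, plunger under 10 mm out. Syringes at rest (all of step 2 and ((distance between barrel_a and thumb_a above 0.068 m and x of barrel_a in the frame of tray between -0.055 and 0.055 m and y of barrel_a in the frame of tray between -0.1085 and 0.0435 m and z of barrel_a in the frame of tray below 0.029 m and x of thumb_a in the frame of tray between -0.083 and 0.083 m and y of thumb_a in the frame of tray between -0.1105 and 0.0455 m and z of thumb_a in the frame of tray below 0.043 m and angle between barrel_a's own x axis and vertical between 1.3 and 1.84 rad) or (distance between barrel_a and thumb_a below 0.056 m and x of barrel_a in the frame of basket_rim between -0.08 and 0.08 m and y of barrel_a in the frame of basket_rim between -0.07 and 0.07 m and z of barrel_a in the frame of basket_rim below 0 m)) and linear speed of each of syr_a, syr_b, syr_c, syr_d, syr_e, syr_f below 0.03 m/s and ((distance between barrel_b and thumb_b above 0.068 m and x of barrel_b in the frame of tray between -0.055 and 0.055 m and y of barrel_b in the frame of tray between -0.1085 and 0.0435 m and z of barrel_b in the frame of tray below 0.029 m and x of thumb_b in the frame of tray between -0.083 and 0.083 m and y of thumb_b in the frame of tray between -0.1105 and 0.0455 m and z of thumb_b in the frame of tray below 0.043 m and angle between barrel_b's own x axis and vertical between 1.3 and 1.84 rad) or (distance between barrel_b and thumb_b below 0.056 m and x of barrel_b in the frame of basket_rim between -0.08 and 0.08 m and y of barrel_b in the frame of basket_rim between -0.07 and 0.07 m and z of barrel_b in the frame of basket_rim below 0 m)) and ((distance between barrel_c and thumb_c above 0.068 m and x of barrel_c in the frame of tray between -0.055 and 0.055 m and y of barrel_c in the frame of tray between -0.1085 and 0.0435 m and z of barrel_c in the frame of tray below 0.029 m and x of thumb_c in the frame of tray between -0.083 and 0.083 m and y of thumb_c in the frame of tray between -0.1105 and 0.0455 m and z of thumb_c in the frame of tray below 0.043 m and angle between barrel_c's own x axis and vertical between 1.3 and 1.84 rad) or (distance between barrel_c and thumb_c below 0.056 m and x of barrel_c in the frame of basket_rim between -0.08 and 0.08 m and y of barrel_c in the frame of basket_rim between -0.07 and 0.07 m and z of barrel_c in the frame of basket_rim below 0 m)) and ((distance between barrel_d and thumb_d above 0.068 m and x of barrel_d in the frame of tray between -0.055 and 0.055 m and y of barrel_d in the frame of tray between -0.1085 and 0.0435 m and z of barrel_d in the frame of tray below 0.029 m and x of thumb_d in the frame of tray between -0.083 and 0.083 m and y of thumb_d in the frame of tray between -0.1105 and 0.0455 m and z of thumb_d in the frame of tray below 0.043 m and angle between barrel_d's own x axis and vertical between 1.3 and 1.84 rad) or (distance between barrel_d and thumb_d below 0.056 m and x of barrel_d in the frame of basket_rim between -0.08 and 0.08 m and y of barrel_d in the frame of basket_rim between -0.07 and 0.07 m and z of barrel_d in the frame of basket_rim below 0 m)) and ((distance between barrel_e and thumb_e above 0.068 m and x of barrel_e in the frame of tray between -0.055 and 0.055 m and y of barrel_e in the frame of tray between -0.1085 and 0.0435 m and z of barrel_e in the frame of tray below 0.029 m and x of thumb_e in the frame of tray between -0.083 and 0.083 m and y of thumb_e in the frame of tray between -0.1105 and 0.0455 m and z of thumb_e in the frame of tray below 0.043 m and angle between barrel_e's own x axis and vertical between 1.3 and 1.84 rad) or (distance between barrel_e and thumb_e below 0.056 m and x of barrel_e in the frame of basket_rim between -0.08 and 0.08 m and y of barrel_e in the frame of basket_rim between -0.07 and 0.07 m and z of barrel_e in the frame of basket_rim below 0 m)) and ((distance between barrel_f and thumb_f above 0.068 m and x of barrel_f in the frame of tray between -0.055 and 0.055 m and y of barrel_f in the frame of tray between -0.1085 and 0.0435 m and z of barrel_f in the frame of tray below 0.029 m and x of thumb_f in the frame of tray between -0.083 and 0.083 m and y of thumb_f in the frame of tray between -0.1105 and 0.0455 m and z of thumb_f in the frame of tray below 0.043 m and angle between barrel_f's own x axis and vertical between 1.3 and 1.84 rad) or (distance between barrel_f and thumb_f below 0.056 m and x of barrel_f in the frame of basket_rim between -0.08 and 0.08 m and y of barrel_f in the frame of basket_rim between -0.07 and 0.07 m and z of barrel_f in the frame of basket_rim below 0 m))); the robot touches nothing.
It fails at once if a bystander (turntable base, servo or mug) pushed more than 30 mm (distance of any of turntable, servo, mug from where it was at the start of the episode above 0.03 m).
It fails at once if a plunger moved from where it was: any plunger brought half way, 10 to 22 mm out (distance between thumb_a and barrel_a between 0.056 and 0.068 m or distance between thumb_b and barrel_b between 0.056 and 0.068 m or distance between thumb_c and barrel_c between 0.056 and 0.068 m or distance between thumb_d and barrel_d between 0.056 and 0.068 m or distance between thumb_e and barrel_e between 0.056 and 0.068 m or distance between thumb_f and barrel_f between 0.056 and 0.068 m).
Of syr_a, syr_b, syr_c, syr_d, syr_e, syr_f only 4 to 6 are there at a start; the rules pass over those that are not, and their reading is None.
At some moment in a run one of syr_a, syr_b, syr_c, syr_d, syr_e, syr_f may be knocked a few centimetres aside while the robot is not near it.
Once in a run the grip may slacken for a moment while it holds something.
It also fails if it takes over 210 s, if anything falls off the work surface, if the arm or the gripper's body presses on something with over 40 N, if the wrist force passes 120 N, or if a joint passes its speed limit or range.

## Working session

There is one attempt and no reset: what is moved stays moved. The work goes in short steps, each a Python script; the robot and the scene stay as the last script left them, time stands still between calls to the robot, and variables do not carry over. Pictures are saved under pics/ and viewed, about 12 in all and at most 16, crops included, and the job is handed in when it is done.

```bash
mkdir -p pics; cat > h.py <<'E'
import numpy as np, cv2
from bench import manip
def shot(n,fn=None):
    f=manip.grab_frame(n)
    if fn: cv2.imwrite('pics/'+fn,f['color'])
    return f
def ray(f,u,v,z):
    K,T=f['camera_matrix'],f['T']
    d=T[:3,:3]@np.linalg.inv(K)@np.array([u,v,1.]); o=T[:3,3]
    return o+d*(z-o[2])/d[2]
def proj(f,p):
    q=np.linalg.inv(f['T'])@np.append(p,1.); q=f['camera_matrix']@q[:3]; return q[:2]/q[2]
E
python3 - <<'E'
from h import *
a=shot('top','top0.png');b=shot('side','side0.png')
import pickle;pickle.dump((a,b),open('f0.pkl','wb'))
print(a['T'].round(3),a['camera_matrix'],b['T'].round(3));s=manip.sense();print(s['eef_rot'].round(3),s['ee_pos'],s['opening'],s['clock'],manip.tcp_to_tips)
E
```

```text
[[ 0.023 -0.981  0.192  0.33 ]
 [-1.    -0.025 -0.008 -0.045]
 [ 0.013 -0.191 -0.981  0.99 ]
 [ 0.     0.     0.     1.   ]] [[403.86439461   0.         276.06431693]
 [  0.         403.86439461 208.01977914]
 [  0.           0.           1.        ]] [[-0.804 -0.298  0.515 -0.094]
 [-0.595  0.429 -0.68   0.703]
 [-0.018 -0.853 -0.522  0.694]
 [ 0.     0.     0.     1.   ]]
[[-0.907 -0.001  0.422]
 [-0.422  0.001 -0.907]
 [ 0.    -1.    -0.001]] [ 0.26367373 -0.56631907  0.24959418] 0.08528220852318318 0.1 0.019
```

View pics/top0.png

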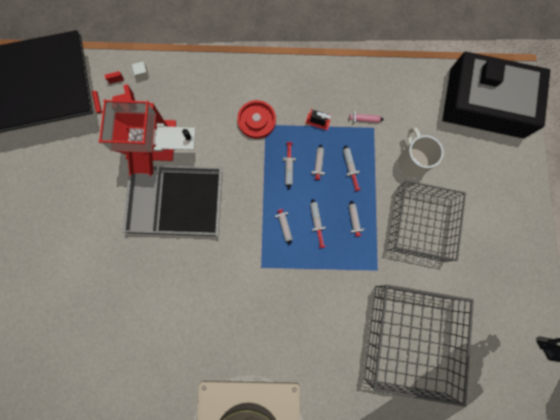

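View pics/side0.png

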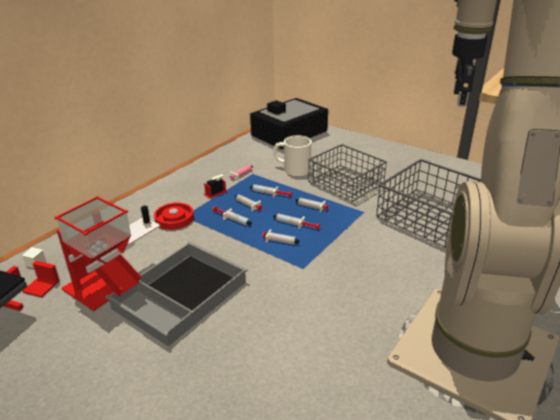

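Top view: six syringes on the mat, out at (289,165), (351,168), (318,223), used at (320,162), (285,227), (355,218). The knob is at about (187,134), the tray at (174,202), and the small basket at (427,222). The pink decoy is at (367,119). Now I'll measure these.

```bash
cat >> h.py <<'E'
def syringes(f,box=None):
    """non-blue blobs on mat -> list of (center,dir to tip,thumbdist,pix)"""
    im=f['color'].astype(int);B,G,R=im[...,0],im[...,1],im[...,2]
    mat=((B>R+40)&(B>G+15)).astype(np.uint8)
    n,l,st,_=cv2.connectedComponentsWithStats(mat); k=1+np.argmax(st[1:,4])
    c=max(cv2.findContours((l==k).astype(np.uint8),0,2)[0],key=cv2.contourArea)
    hull=np.zeros(mat.shape,np.uint8);cv2.fillPoly(hull,[cv2.convexHull(c)],1);hull=cv2.erode(hull,np.ones((3,3)))
    red=(R>G+50)&(R>B+50)
    pale=(R>130)&(abs(R-B)<60)&(G>110)
    obj=((hull>0)&(mat==0)).astype(np.uint8)
    n,l,st,cc=cv2.connectedComponentsWithStats(obj);out=[]
    for i in range(1,n):
        if st[i,4]<80: continue
        m=l==i
        P=lambda q:np.array([ray(f,u,v,.009)[:2] for v,u in np.argwhere(q)])
        a=P(m);mu=a.mean(0);d=np.linalg.svd(a-mu)[2][0]
        if not (m&red).any() or not (m&pale).any(): continue
        pr=P(m&red);pp=P(m&pale)
        if (pr.mean(0)-pp.mean(0))@d>0:d=-d
        s=(a-mu)@d; tip=s.max(); bk=s.min()
        out.append((mu,d,tip,bk,cc[i].round().astype(int),((pp-mu)@d).min(),((pp-mu)@d).max()))
    return out
E
python3 - <<'E'
from h import *
import pickle;a,b=pickle.load(open('f0.pkl','rb'))
for mu,d,t,bk,c,p0,p1 in syringes(a):
    print(c,'mu',mu.round(3),'yaw',np.degrees(np.arctan2(d[1],d[0])).round(1),'len',(t-bk).round(3),'pale',p0.round(3),p1.round(3),'C from tip',(mu+d*(t-.042)).round(4),'thumb',(t-.042-bk).round(3))
im=a['color']
c1=cv2.resize(im[85:245,90:250],(400,400),interpolation=cv2.INTER_CUBIC)
c2=cv2.resize(im[165:285,370:490],(400,400),interpolation=cv2.INTER_CUBIC)
cv2.imwrite('pics/c1.png',np.hstack([c1,c2]))
E
```

```text
[289 165] mu [ 0.634 -0.082] yaw -179.9 len 0.124 pale -0.021 0.045 C from tip [ 0.6154 -0.0821] thumb 0.082
[318 164] mu [ 0.639 -0.157] yaw -6.0 len 0.094 pale -0.024 0.042 C from tip [ 0.647  -0.1582] thumb 0.052
[351 168] mu [ 0.63 -0.24] yaw 14.3 len 0.12 pale -0.015 0.051 C from tip [ 0.647  -0.2356] thumb 0.078
[317 223] mu [ 0.487 -0.154] yaw 11.7 len 0.121 pale -0.016 0.051 C from tip [ 0.5033 -0.1508] thumb 0.079
[355 220] mu [ 0.497 -0.247] yaw 10.5 len 0.089 pale -0.029 0.038 C from tip [ 0.5028 -0.2459] thumb 0.047
[284 225] mu [ 0.48  -0.073] yaw -163.2 len 0.089 pale -0.03 0.036 C from tip [ 0.4756 -0.0749] thumb 0.047
```

View pics/c1.png

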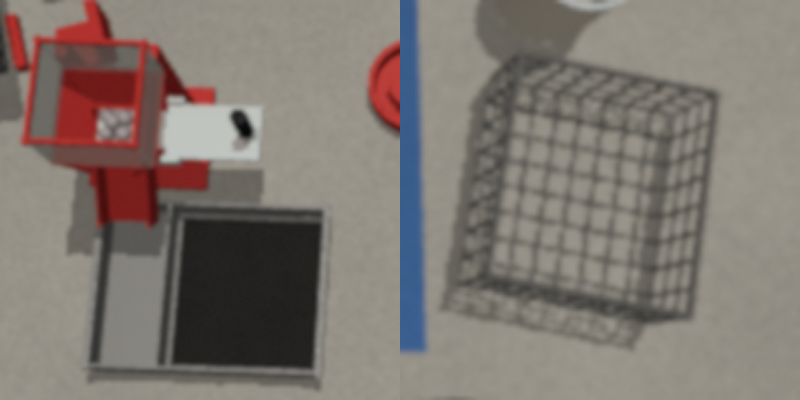

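```bash
python3 - <<'E'
from h import *
import pickle;a,b=pickle.load(open('f0.pkl','rb'))
c=lambda u,v,z:ray(a,90+u/2.5-.3,85+v/2.5-.3,z)[:2]
TR,BR,BL=c(328,208,.034),c(321,372,.034),c(89,372,.034)
print(TR,BR,BL,np.linalg.norm(TR-BR),np.linalg.norm(BR-BL),'yaw',np.arctan2(*(TR-BR)[::-1]),np.arctan2((BL-BR)[1],(BL-BR)[0])-np.pi/2,'ctr',(TR+BL)/2)
print('knob top',c(238,117,.146),'base',c(246,134,.104))
e=lambda u,v,z:ray(a,370+(u-400)/3.333-.3,165+v/3.333-.3,z)[:2]
for z in(.07,.0):
  T1,T2,B2,B1=e(517,55,z),e(718,93,z),e(690,318,z),e(455,282,z)
  print(z,T1,T2,B2,B1,np.linalg.norm(T1-T2),np.linalg.norm(T2-B2),'yaw',np.arctan2(*(T2-B2)[::-1]),'c',(T1+B2)/2)
# hopper bin top corners z=.191
for u,v in((35,38),(158,40),(143,158),(24,143)):print('bin',c(u,v,.191))
im=b['color'];c1=cv2.resize(im[190:340,50:250],(800,600),interpolation=cv2.INTER_CUBIC)
cv2.imwrite('pics/s1.png',c1)
E
```

```text
[0.61371075 0.08502926] [0.45166874 0.08375254] [0.4463032  0.30324813] 0.16204703101671222 0.21956116364998857 yaw 0.00787880167920156 0.02444000205984098 ctr [0.53000697 0.19413869]
knob top [0.66161416 0.15305446] base [0.66176146 0.15445308]
0.07 [ 0.58196739 -0.35462963] [ 0.55797792 -0.49595574] [ 0.39944142 -0.46609247] [ 0.42016782 -0.30582102] 0.1433477020066377 0.16132463041825332 yaw -0.18618674177971625 c [ 0.4907044  -0.41036105]
0.0 [ 0.60113608 -0.37822725] [ 0.57532042 -0.53031174] [ 0.40471541 -0.49817515] [ 0.42701959 -0.32570311] 0.1542599775308922 0.17360539105361392 yaw -0.18618674177971595 c [ 0.50292574 -0.4382012 ]
bin [0.70971405 0.31819422]
bin [0.71090159 0.21453607]
bin [0.6059543  0.21839815]
bin [0.61627883 0.31752647]
```

View pics/s1.png

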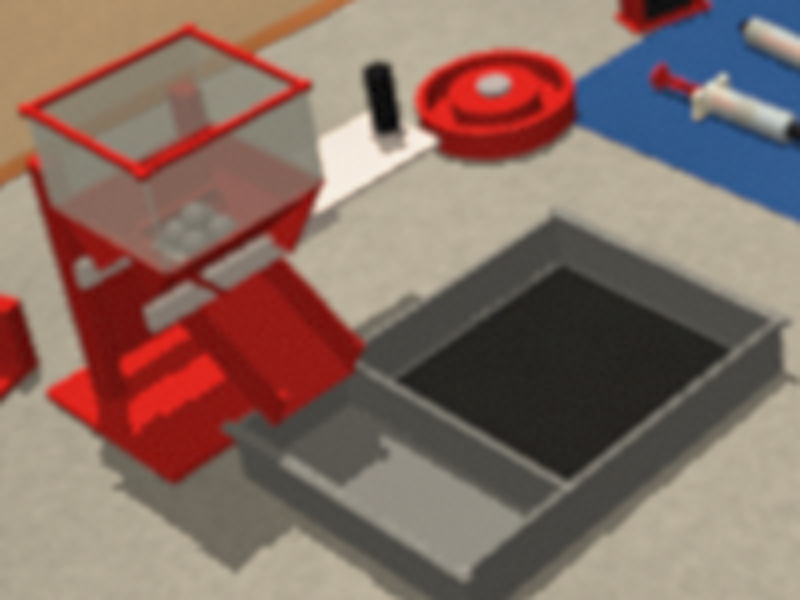

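Side crop: the balls sit on the shut gate at (195,230), the knob stands at (380,98), and the chute ends in the well. All sizes agree (tray 162x220 mm, basket 161x143 mm). Next I move above the knob and check it with the wrist camera.

```bash
cat >> h.py <<'E'
def R(phi):
    y=np.array([0,0,-1.]);z=np.array([np.cos(phi),np.sin(phi),0]);return np.column_stack([np.cross(y,z),y,z])
def best(p,phi):
    """choose phi or phi+pi, the nearer in joint 7"""
    q0=np.array(manip.sense()['joint_pos']);c=[]
    for k in(phi,phi+np.pi):
        q=manip.inverse_kinematics(p,R(k))
        if q is not None: c.append((np.abs(np.array(q)-q0).max(),k))
    return min(c)[1]
def over(x,y,z,phi):
    k=best([x,y,z],phi);manip.move_ptp([x,y,z],R(k));return k
def st():
    s=manip.sense();return 't',round(s['clock'],1),'p',np.round(s['ee_pos'],4),'F',np.round(s['wrist_force'],1),'op',round(s['opening'],4)
E
python3 - <<'E'
from h import *
manip.move_straight([.264,-.567,.36])
over(.6617,.154,.34,0)
f=shot('wrist','w1.png');print(st(),proj(f,[.6617,.154,.146]),f['T'].round(3))
E
```

```text
('t', 3.9, 'p', array([0.662, 0.153, 0.34 ]), 'F', array([-0.7,  0.1, -0.6]), 'op', 0.0853) [278.14366662 187.97474572] [[ 1.    -0.001  0.001  0.662]
 [-0.001 -0.951 -0.31   0.235]
 [ 0.001  0.31  -0.951  0.463]
 [ 0.     0.     0.     1.   ]]
```

View pics/w1.png

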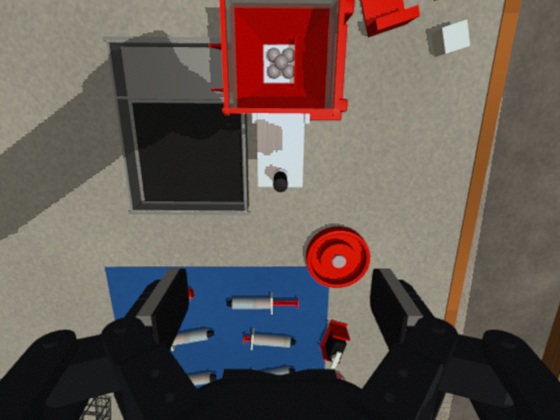

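Wrist view: knob blob at (280,181), its top near (280,183), against a prediction of (278,188). The difference is a few mm, so I'll compute it precisely from the mask.

```bash
python3 - <<'E'
from h import *
f=shot('wrist');im=f['color'];m=(im.max(2)<60).astype(np.uint8);m[:160]=0;m[200:]=0;m[:,:262]=0;m[:,300:]=0
ys,xs=np.nonzero(m);print(xs.min(),xs.max(),ys.min(),ys.max())
f1=f['camera_matrix'][0,0]
# top ellipse: bottom edge = near edge of the top disc (y - 8mm)
print(ray(f,(xs.min()+xs.max())/2,ys.max()+.5,.146)+[0,.008,0], ray(f,(xs.min()+xs.max())/2,ys.min()-.5,.104)-[0,.008,0])
for p in([.6617,.146,.146],[.6617,.162,.104]):print(proj(f,p))
E
```

```text
274 286 172 191
[0.6635634  0.15840579 0.146     ] [0.66374293 0.15495716 0.104     ]
[278.20575752 195.60331988]
[278.22325025 172.32328772]
```

```bash
python3 - <<'E'
from h import *
manip.move_straight([.663,.156,.132],.12);print(st())
manip.grip(.01);print(st())
y0=manip.sense()['ee_pos'][1];d=np.array([np.sin(.016),-np.cos(.016)])
for s in(.02,.036,.042,.0445):
    manip.move_straight([.663+d[0]*s,.156+d[1]*s,.132],.06);print(st())
manip.dwell(2)
f=shot('side');cv2.imwrite('pics/s2.png',cv2.resize(f['color'][190:340,50:250],(640,480)))
E
```

```text
('t', 5.9, 'p', array([0.6633, 0.1562, 0.1327]), 'F', array([0.2, 0.8, 0.5]), 'op', 0.0857)
('t', 6.5, 'p', array([0.6631, 0.156 , 0.1322]), 'F', array([-0.2, -0.2,  1.3]), 'op', 0.0144)
('t', 7.0, 'p', array([0.6631, 0.1348, 0.1321]), 'F', array([-4.4, -2.3,  5.4]), 'op', 0.0143)
('t', 7.4, 'p', array([0.663 , 0.1186, 0.1321]), 'F', array([-7.6, -1.7,  6.8]), 'op', 0.0143)
('t', 7.7, 'p', array([0.6629, 0.113 , 0.1321]), 'F', array([-8.2, -0.5,  7.3]), 'op', 0.0143)
('t', 7.9, 'p', array([0.6629, 0.1119, 0.1321]), 'F', array([-6.7,  2.3,  5.1]), 'op', 0.0145)
```

View pics/s2.png

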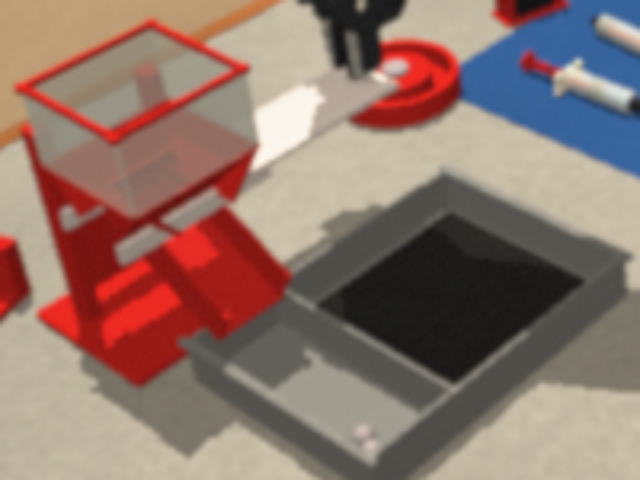

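The hopper looks empty and two balls show at (365,437) in the well. The near wall hides the rest, so I'll count them from the top camera.

```bash
python3 - <<'E'
from h import *
f=shot('top');g=shot('wrist')
cv2.imwrite('pics/t2.png',np.hstack([cv2.resize(f['color'][100:240,100:240],(400,400),interpolation=2),cv2.resize(g['color'],(400,300))[:,:].copy() if 0 else cv2.copyMakeBorder(cv2.resize(g['color'],(400,300)),0,100,0,0,0)]));print(st())
E
```

```text
('t', 10.1, 'p', array([0.6629, 0.1119, 0.1321]), 'F', array([-5.4,  3.4,  5.5]), 'op', 0.0142)
```

View pics/t2.png

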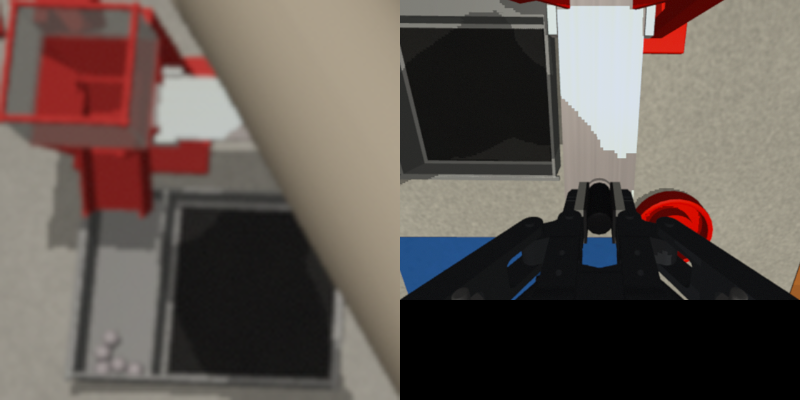

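The top crop shows all five balls in the well, at (110,338), (103,352), (102,367), (120,363) and (136,369). The hopper is empty, so I'll shut the gate.

```bash
cat >> h.py <<'E'
TC=np.array([.530,.194]);TY=.016;BC=np.array([.491,-.410]);BY=-.19
def cents(f,want=None):
    o=[]
    for mu,d,t,bk,c,p0,p1 in syringes(f):
        s=((t-.042)+(p1-.032))/2
        o.append((mu+d*(t-.0435),np.arctan2(d[1],d[0]),t-bk,c))
    return o
E
python3 - <<'E'
from h import *
for y in(.13,.15,.1565,.158,.159):
    manip.move_straight([.663-.016*(y-.156)*0,y,.132],.06);print(st())
    if abs(manip.sense()['wrist_force'][1])>15:break
manip.grip(.05);manip.move_straight([.663,.157,.30],.2);print(st())
f=shot('wrist');im=f['color'];cv2.imwrite('pics/w3.png',im)
over(.56,-.16,.40,0)
f=shot('wrist','w4.png');print(st())
for c in cents(f):print(c)
E
```

```text
('t', 10.5, 'p', array([0.663 , 0.1301, 0.1321]), 'F', array([-3.2,  2.6,  4.1]), 'op', 0.0147)
('t', 11.0, 'p', array([0.6631, 0.1502, 0.1321]), 'F', array([-1.9,  2.8,  3.7]), 'op', 0.0145)
('t', 11.3, 'p', array([0.6632, 0.1562, 0.1321]), 'F', array([-2.7,  1.4,  5.8]), 'op', 0.0144)
('t', 11.5, 'p', array([0.6632, 0.157 , 0.1321]), 'F', array([-2.8, -0.2,  6.1]), 'op', 0.0143)
('t', 11.8, 'p', array([0.6632, 0.1571, 0.1321]), 'F', array([-5.3, -3.9,  7.8]), 'op', 0.0147)
('t', 13.2, 'p', array([0.6627, 0.1568, 0.2986]), 'F', array([-1. ,  0.6, -0.7]), 'op', 0.0503)
('t', 14.6, 'p', array([ 0.5604, -0.1585,  0.3996]), 'F', array([ 0.1,  0.5, -1. ]), 'op', 0.05)
(array([ 0.47529495, -0.07221841]), np.float64(-2.834197079300014), np.float64(0.08943040816852921), array([226, 102]))
(array([ 0.61817612, -0.07891656]), np.float64(-3.1340858192212124), np.float64(0.12106960221243337), array([325, 107]))
(array([ 0.504079 , -0.1476817]), np.float64(0.20377948154950085), np.float64(0.1234353790556551), array([235, 154]))
(array([ 0.64657477, -0.15439769]), np.float64(-0.0912813041510658), np.float64(0.09122077611710906), array([329, 156]))
(array([ 0.64731055, -0.23241358]), np.float64(0.2504312405453047), np.float64(0.12076133875920837), array([322, 204]))
(array([ 0.50306543, -0.24289389]), np.float64(0.18610422585981207), np.float64(0.09116244180521209), array([242, 209]))
```

View pics/w4.png

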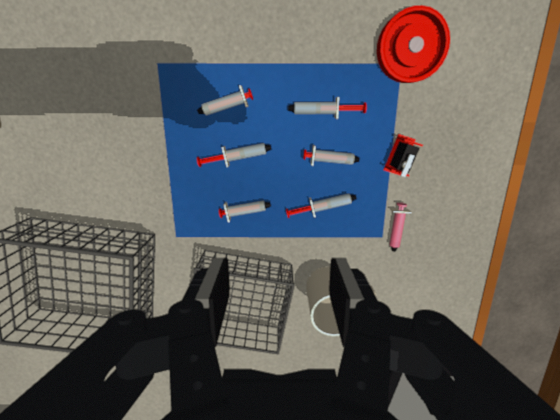

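The gate travelled 45 mm to its stop, so it is shut. Wrist and top cameras agree within 4 mm on all six syringes. Before the first pick I check feasibility of the orientations.

```bash
cat >> h.py <<'E'
def tray(lx,ly):
    c,s=np.cos(TY),np.sin(TY);return TC+np.array([c*lx-s*ly,s*lx+c*ly])
def bask(lx,ly):
    c,s=np.cos(BY),np.sin(BY);return BC+np.array([c*lx-s*ly,s*lx+c*ly])
# id: (expected centre, used?, place xy, place yaw of tip)
JOBS={'C':((.647,-.234),0,tray(.024,-.073),TY),'D':((.5035,-.149),0,tray(.024,-.034),TY),'A':((.617,-.080),0,tray(-.024,.009),TY+np.pi),
 'B':((.647,-.156),1,bask(0,.038),BY),'E':((.503,-.244),1,bask(0,0),BY),'F':((.4755,-.073),1,bask(0,-.038),BY+np.pi)}
E
python3 - <<'E'
from h import *
yaw=dict(A=-3.136,B=-.1,C=.25,D=.204,E=.185,F=-2.84)
for k,(c,u,p,py) in JOBS.items():
    for sg in(1,-1):
        a=yaw[k]+sg*np.pi/2;b=py+sg*np.pi/2
        r=[manip.inverse_kinematics([*x,z],R(w)) for x,w,z in((c,a,.023),(c,a,.25),(p,b,.25),(p,b,.027))]
        print(k,sg,np.round(np.degrees(a)%360),[None if q is None else np.round(q[6],2) for q in r],np.round(p,3))
E
```

```text
C 1 104.0 [np.float64(1.63), np.float64(1.73), np.float64(0.94), np.float64(0.78)] [0.555 0.121]
C -1 284.0 [np.float64(-1.32), np.float64(-1.24), np.float64(-2.04), np.float64(-2.18)] [0.555 0.121]
D 1 102.0 [np.float64(1.48), np.float64(1.7), np.float64(0.86), np.float64(0.72)] [0.555 0.16 ]
D -1 282.0 [np.float64(-1.48), np.float64(-1.28), np.float64(-2.12), np.float64(-2.25)] [0.555 0.16 ]
A 1 270.0 [np.float64(-1.8), np.float64(-1.7), np.float64(-2.21), np.float64(-2.38)] [0.506 0.203]
A -1 90.0 [np.float64(1.14), np.float64(1.26), np.float64(0.75), np.float64(0.53)] [0.506 0.203]
B 1 84.0 [np.float64(1.18), np.float64(1.28), np.float64(1.63), np.float64(1.5)] [ 0.498 -0.373]
B -1 264.0 [np.float64(-1.77), np.float64(-1.69), np.float64(-1.35), np.float64(-1.46)] [ 0.498 -0.373]
E 1 101.0 [np.float64(1.64), np.float64(1.81), np.float64(1.68), np.float64(1.56)] [ 0.491 -0.41 ]
E -1 281.0 [np.float64(-1.33), np.float64(-1.16), np.float64(-1.3), np.float64(-1.4)] [ 0.491 -0.41 ]
F 1 287.0 [np.float64(-1.54), np.float64(-1.26), np.float64(-1.25), np.float64(-1.35)] [ 0.484 -0.447]
F -1 107.0 [np.float64(1.46), np.float64(1.77), np.float64(1.73), np.float64(1.63)] [ 0.484 -0.447]
```

```bash
cat >> h.py <<'E'
def do(k,look=True):
    exp,used,p,py=JOBS[k]; sg=-1 if k in'AF' else 1
    manip.grip(.05)
    over(.56,-.16,.40,0);c=cents(shot('wrist'))
    c=[x for x in c if (x[2]<.105)==bool(used) and np.hypot(*(x[0]-exp))<.08]
    c,yaw,L,px=min(c,key=lambda x:np.hypot(*(x[0]-exp)))
    print(k,'found',c.round(4),'yaw',round(yaw,2),'len',round(L,3),'off exp',(c-exp).round(4))
    if np.hypot(*(c-exp))<.008: c=(c+exp)/2
    a=yaw+sg*np.pi/2;b=py+sg*np.pi/2
    b=a+(b-a+np.pi)%(2*np.pi)-np.pi
    manip.move_ptp([*c,.20],R(a));manip.move_straight([*c,.023],.15);print(st())
    manip.grip(.008);print(st())
    manip.move_straight([*c,.20],.2);o=[manip.sense()['opening']]
    manip.move_ptp([*p,.22],R(b));o.append(manip.sense()['opening'])
    print('openings',np.round(o,4))
    shot('wrist',f'carry_{k}.png')
    return p
def put(k,z):
    p=JOBS[k][2];manip.move_straight([*p,z],.12);print(st());manip.grip(.027);manip.dwell(.2)
    manip.move_straight([*p,.22],.2);print(st());shot('wrist',f'put_{k}.png')
E
python3 - <<'E'
from h import *
do('C')
E
```

```text
C found [ 0.6474 -0.2324] yaw 0.25 len 0.121 off exp [0.0004 0.0016]
('t', 17.9, 'p', array([ 0.6478, -0.2333,  0.0242]), 'F', array([-0. ,  0.6, -0. ]), 'op', 0.05)
('t', 18.3, 'p', array([ 0.6476, -0.2334,  0.0238]), 'F', array([-1. , -0.6,  5.2]), 'op', 0.0155)
openings [0.0154 0.0151]
```

View pics/carry_C.png

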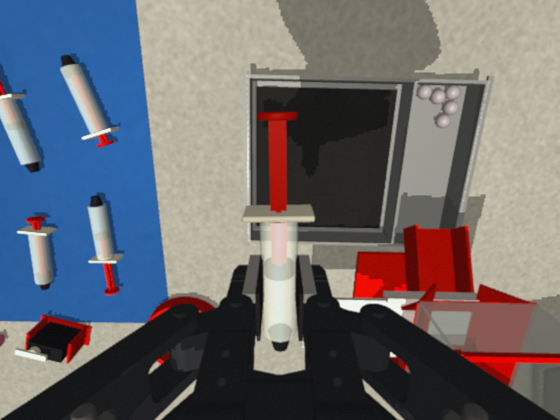

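The syringe is held straight, thumb toward the robot, over the bay, and all five balls show in the well at (435,100). I check the tray corners (248,68) and (493,76) against my estimate, then put it down.

```bash
python3 - <<'E'
from h import *
f=shot('wrist')
for lx,ly,z in((-.083,-.1105,.034),(-.083,.1105,.034),(-.08,-.107,.034),(-.08,.041,.034)):print((lx,ly),proj(f,[*tray(lx,ly),z]).round(1))
e=np.array([ray(f,248,68,.034),ray(f,492,76,.034)])[:,:2];print(e.round(4),tray(-.083,-.1105).round(4),tray(-.083,.1105).round(4))
if np.abs(e[0]-tray(-.083,-.1105)).max()<.006: put('C',.028)
E
```

```text
(-0.083, -0.1105) [236.1  72.3]
(-0.083, 0.1105) [481.7  72. ]
(-0.08, -0.107) [240.1  75.9]
(-0.08, 0.041) [404.1  75.7]
[[0.4451 0.093 ]
 [0.4484 0.3132]] [0.4488 0.0822] [0.4452 0.3032]
```

The wrist estimate of the tray disagrees by 10 mm in y. That picture may have been taken before the arm settled, so I'll compare the black liner's edges in a fresh wrist frame and in the first top frame.

```bash
python3 - <<'E'
from h import *
import pickle
a,b=pickle.load(open('f0.pkl','rb'));f=shot('wrist','w5.png')
s=manip.sense();print(s['ee_pos'],f['T'].round(3).tolist())
def line(P,ax):
    P=np.array(P);k=np.polyfit(P[:,ax],P[:,1-ax],1)
    r=P[:,1-ax]-np.polyval(k,P[:,ax]);g=abs(r)<.002;return np.polyfit(P[g,ax],P[g,1-ax],1),g.sum()
# outer edges: gradient scan in fresh wrist frame rows 90..200 left edge, right edge of tray; gray levels
g=cv2.cvtColor(f['color'],cv2.COLOR_BGR2GRAY).astype(int)
for r in(100,150,200):print('w row',r,[(c,g[r,c]) for c in range(236,264,2)])
for r in(100,150):print('w rowR',r,[(c,g[r,c]) for c in range(470,500,2)])
h=cv2.cvtColor(a['color'],cv2.COLOR_BGR2GRAY).astype(int)
for r in(185,205,225):print('t row',r,[(c,h[r,c]) for c in range(212,226)],[(c,h[r,c]) for c in range(122,134)])
E
```

```text
[0.55571325 0.12026786 0.21979094] [[-0.015, 0.95, 0.311, 0.476], [1.0, 0.014, 0.005, 0.121], [0.001, 0.311, -0.95, 0.343], [0.0, 0.0, 0.0, 1.0]]
w row 100 [(236, np.int64(177)), (238, np.int64(181)), (240, np.int64(182)), (242, np.int64(180)), (244, np.int64(179)), (246, np.int64(204)), (248, np.int64(182)), (250, np.int64(63)), (252, np.int64(95)), (254, np.int64(114)), (256, np.int64(70)), (258, np.int64(39)), (260, np.int64(39)), (262, np.int64(42))]
w row 150 [(236, np.int64(173)), (238, np.int64(172)), (240, np.int64(176)), (242, np.int64(183)), (244, np.int64(185)), (246, np.int64(195)), (248, np.int64(215)), (250, np.int64(96)), (252, np.int64(85)), (254, np.int64(109)), (256, np.int64(67)), (258, np.int64(39)), (260, np.int64(39)), (262, np.int64(38))]
w row 200 [(236, np.int64(177)), (238, np.int64(182)), (240, np.int64(179)), (242, np.int64(173)), (244, np.int64(181)), (246, np.int64(192)), (248, np.int64(197)), (250, np.int64(118)), (252, np.int64(74)), (254, np.int64(102)), (256, np.int64(68)), (258, np.int64(38)), (260, np.int64(37)), (262, np.int64(39))]
w rowR 100 [(4
[... 1686 characters left out ...]
8, np.int64(82)), (129, np.int64(57)), (130, np.int64(54)), (131, np.int64(71)), (132, np.int64(103)), (133, np.int64(125))]
t row 225 [(212, np.int64(35)), (213, np.int64(34)), (214, np.int64(39)), (215, np.int64(74)), (216, np.int64(124)), (217, np.int64(145)), (218, np.int64(135)), (219, np.int64(133)), (220, np.int64(142)), (221, np.int64(145)), (222, np.int64(144)), (223, np.int64(144)), (224, np.int64(143)), (225, np.int64(144))] [(122, np.int64(144)), (123, np.int64(138)), (124, np.int64(133)), (125, np.int64(118)), (126, np.int64(80)), (127, np.int64(56)), (128, np.int64(55)), (129, np.int64(71)), (130, np.int64(104)), (131, np.int64(125)), (132, np.int64(131)), (133, np.int64(131))]
```

View pics/w5.png

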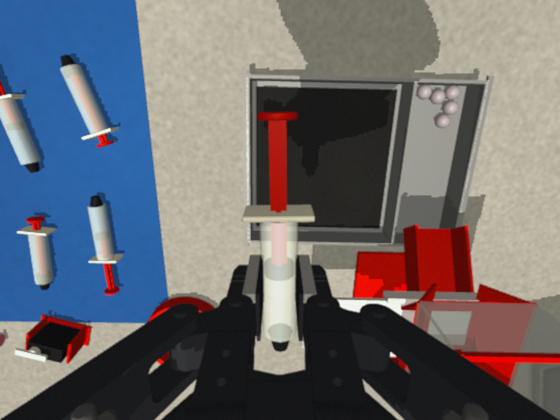

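```bash
python3 - <<'E'
from h import *
import pickle
a,b=pickle.load(open('f0.pkl','rb'))
for n,u,v in(('-x-y',784,320),('+x-y',555,211),('+x+y',232,428)):print('side',n,ray(b,50+u/4-.4,190+v/4-.4,.034).round(4))
print('side knob top',ray(b,50+378/4-.4,190+68/4-.4,.146).round(4))
f=shot('wrist')
for n,u,v in(('-x-y',247.5,68),('-x+y',492,77),('+x-y',250,241)):print('wrist',n,ray(f,u,v,.034).round(4))
q=lambda u,v:ray(a,u,v,.034).round(4)
print('top',q(221,168),q(218.5,233.8),q(125.5,233.2))
# held syringe: barrel axis below TCP should project where?
p=manip.sense()['ee_pos'];print('tcp-12',proj(f,p-[0,0,.012]),proj(f,p-[.034,0,.012]),'seen flange (279,212)',ray(f,279,212,p[2]-.012),p)
E
```

```text
side -x-y [0.447  0.0895 0.034 ]
side +x-y [0.6139 0.089  0.034 ]
side +x+y [0.6151 0.3098 0.034 ]
side knob top [0.6608 0.1553 0.146 ]
wrist -x-y [0.4449 0.0928 0.034 ]
wrist -x+y [0.449  0.3138 0.034 ]
wrist +x-y [0.6137 0.0928 0.034 ]
top [0.6135 0.0848 0.034 ] [0.451  0.0828 0.034 ] [0.447  0.3028 0.034 ]
tcp-12 [274.61463622 278.05090431] [275.42588898 211.41129858] seen flange (279,212) [0.52186149 0.12209172 0.20782481] [0.55560556 0.12047921 0.21982481]
```

Side camera and bias-corrected wrist agree: the tray centre is about (0.531, 0.199) with yaw about 0. The top view read 5 mm low in y. I update the tray and place.

```bash
sed -i 's/^TC=np.array(\[.530,.194\]);TY=.016/TC=np.array([.531,.199]);TY=-.002/' h.py; sed -i 's/grip(.027)/grip(.025)/' h.py
python3 - <<'E'
from h import *
p=JOBS['C'][2];manip.move_straight([*p,.2],.1,R(np.pi/2+TY));put('C',.028)
E
```

```text
('t', 22.9, 'p', array([0.5553, 0.1261, 0.0287]), 'F', array([-0.3,  0.3, -0.6]), 'op', 0.0153)
('t', 24.5, 'p', array([0.5544, 0.1256, 0.2189]), 'F', array([0.3, 0.5, 0.1]), 'op', 0.0249)
```

View pics/put_C.png

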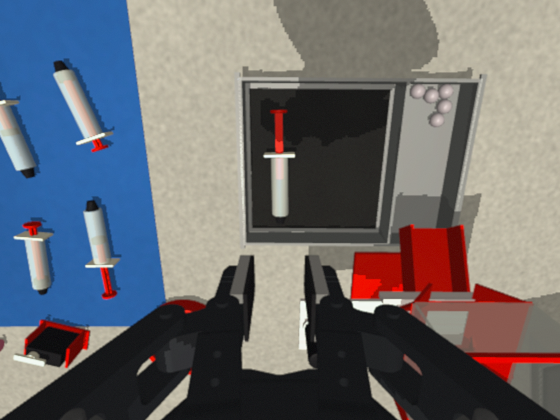

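Syringe C lies flat in the bay at (280,165), parallel to the walls with clear margins. Next is D, with an in-hand straightness check on the held barrel.

```bash
cat >> h.py <<'E'
def held(k):
    im=cv2.imread(f'pics/carry_{k}.png').astype(int)[150:260,240:320]
    m=(im[...,2]>140)&(im[...,0]>120)
    r=[np.nonzero(m[i])[0].mean()+240 if m[i].any() else np.nan for i in range(0,110,12)]
    return manip.sense()['opening']>.0125 and np.nanmax(np.abs(np.array(r)-278))<8, np.round(r)
E
python3 - <<'E'
from h import *
print(held('C'))
do('D');h=held('D');print(h)
if h[0]: put('D',.028)
E
```

```text
(np.False_, array([244., 244., 244., 244., 244., 242., 270., 271., 276., 273.]))
D found [ 0.5046 -0.1477] yaw 0.2 len 0.124 off exp [0.0011 0.0013]
('t', 29.0, 'p', array([ 0.5046, -0.1484,  0.0238]), 'F', array([-0.2,  0.1,  0.4]), 'op', 0.0501)
('t', 29.4, 'p', array([ 0.5044, -0.1486,  0.0237]), 'F', array([-2.5, -0.8,  6.3]), 'op', 0.0158)
openings [0.0156 0.0153]
(np.False_, array([ nan, 244., 245., 245., 245., 242., 269., 278., 268., 271.]))
```

```bash
python3 - <<'E'
import cv2,numpy as np
for k in'CD':
    im=cv2.imread(f'pics/carry_{k}.png').astype(int)[:300]
    m=(im[...,2]>im[...,1]+80)&(im[...,2]>110);m[:,:230]=0;m[:,330:]=0
    print(k,[(r,round(np.nonzero(m[r])[0].mean(),1)) for r in range(100,215,10) if m[r].any()])
E
```

```text
C [(120, np.float64(277.0)), (130, np.float64(277.0)), (140, np.float64(277.5)), (150, np.float64(277.5)), (160, np.float64(277.5)), (170, np.float64(277.5)), (180, np.float64(278.0)), (190, np.float64(278.0)), (200, np.float64(278.0)), (210, np.float64(278.0))]
D [(110, np.float64(265.5)), (120, np.float64(264.7)), (130, np.float64(265.7)), (140, np.float64(265.7)), (150, np.float64(266.7)), (160, np.float64(277.5)), (170, np.float64(277.5)), (180, np.float64(278.0)), (190, np.float64(278.0)), (200, np.float64(278.0)), (210, np.float64(278.0))]
```

D is held straight; the rows above 155 include C's plunger behind it. I place D and fetch A.

```bash
python3 - <<'E'
from h import *
put('D',.028)
do('A')
E
```

```text
('t', 33.4, 'p', array([0.5553, 0.1651, 0.0286]), 'F', array([ 0. ,  0.2, -0.7]), 'op', 0.0153)
('t', 35.0, 'p', array([0.5545, 0.1646, 0.2188]), 'F', array([ 0.5,  0.4, -1.1]), 'op', 0.0251)
A found [ 0.6178 -0.079 ] yaw -3.13 len 0.122 off exp [0.0008 0.001 ]
('t', 39.3, 'p', array([ 0.618 , -0.0794,  0.024 ]), 'F', array([0.6, 0.8, 0.5]), 'op', 0.0497)
('t', 39.7, 'p', array([ 0.6178, -0.0796,  0.0238]), 'F', array([-1.3, -1.6,  6.1]), 'op', 0.0156)
openings [0.0154 0.0157]
```

View pics/carry_A.png

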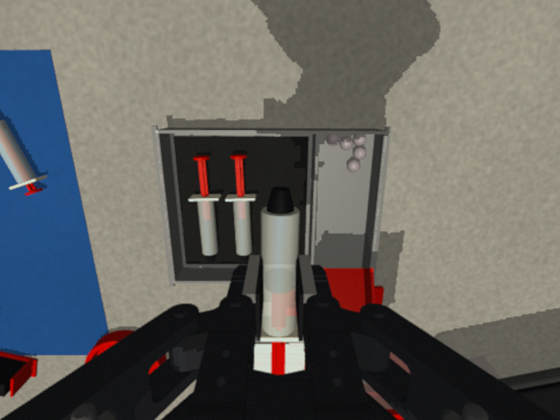

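C and D lie flat and parallel at (207,205) and (241,205), and A is held straight tip-first, so I place it. Then the first used one, B, goes to the basket.

```bash
python3 - <<'E'
from h import *
put('A',.028)
do('B')
if manip.sense()['opening']>.0125: put('B',.06)
f=cv2.imread('pics/put_A.png');g=cv2.imread('pics/put_B.png')
cv2.imwrite('pics/AB.png',np.hstack([cv2.resize(f,(400,300)),cv2.resize(g,(400,300))]))
E
```

```text
('t', 43.7, 'p', array([0.5074, 0.2082, 0.0286]), 'F', array([ 0.1,  0.3, -0.5]), 'op', 0.0155)
('t', 45.3, 'p', array([0.5066, 0.2076, 0.2188]), 'F', array([-0.1, -0.4, -0.4]), 'op', 0.025)
B found [ 0.6473 -0.1544] yaw -0.09 len 0.092 off exp [0.0003 0.0016]
('t', 49.8, 'p', array([ 0.6477, -0.1552,  0.0241]), 'F', array([-0.5, -0.3, -0.5]), 'op', 0.0501)
('t', 50.2, 'p', array([ 0.6475, -0.1553,  0.0238]), 'F', array([-0.7,  0.2,  4.5]), 'op', 0.0157)
openings [0.0153 0.0156]
('t', 53.8, 'p', array([ 0.4986, -0.3728,  0.0608]), 'F', array([ 0.1, -0.1, -0.3]), 'op', 0.0152)
('t', 55.2, 'p', array([ 0.4976, -0.3727,  0.2187]), 'F', array([-0.2, -0.2,  0.7]), 'op', 0.0252)
```

View pics/AB.png

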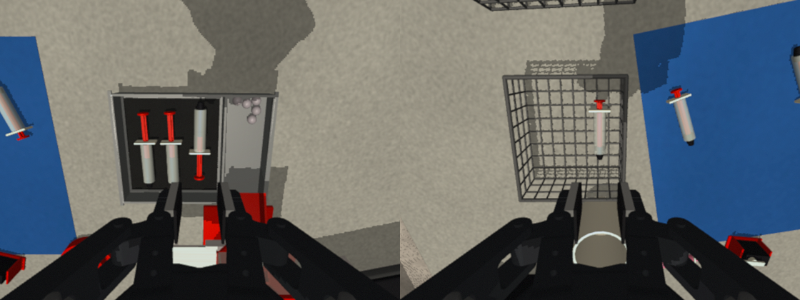

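All three greased syringes are in the bay, and B lies inside the basket at (600,130). E and F next.

```bash
python3 - <<'E'
from h import *
for k in'EF':
    do(k)
    if manip.sense()['opening']<.0125: print('LOST',k);break
    put(k,.06)
manip.move_straight([.45,-.42,.42],.2)
over(.35,-.2,.45,0)
f=shot('top');g=shot('wrist','w9.png');print(st())
cv2.imwrite('pics/end.png',np.hstack([cv2.resize(f['color'][60:280,90:480],(520,300)),cv2.resize(cv2.imread('pics/put_F.png')[60:320,80:480],(280,300))]))
E
```

```text
E found [ 0.5025 -0.243 ] yaw 0.19 len 0.09 off exp [-0.0005  0.001 ]
('t', 59.9, 'p', array([ 0.5033, -0.2436,  0.0239]), 'F', array([0.4, 0.2, 0.9]), 'op', 0.05)
('t', 60.3, 'p', array([ 0.5031, -0.2438,  0.0237]), 'F', array([-2.2, -1.1,  6.4]), 'op', 0.0157)
openings [0.0153 0.0153]
('t', 63.6, 'p', array([ 0.4914, -0.4102,  0.0608]), 'F', array([-0.2,  0.9,  0. ]), 'op', 0.0157)
('t', 65.0, 'p', array([ 0.4905, -0.4099,  0.2187]), 'F', array([-0.3,  0.1, -0.2]), 'op', 0.0249)
F found [ 0.4757 -0.0722] yaw -2.84 len 0.089 off exp [0.0002 0.0008]
('t', 69.8, 'p', array([ 0.4762, -0.0727,  0.0237]), 'F', array([-0.2, -0.6,  0.2]), 'op', 0.0501)
('t', 70.2, 'p', array([ 0.476 , -0.0728,  0.0237]), 'F', array([-2.4, -0.5,  6.9]), 'op', 0.0157)
openings [0.0155 0.0152]
('t', 74.2, 'p', array([ 0.4842, -0.4476,  0.0609]), 'F', array([ 0. ,  0.1, -0.8]), 'op', 0.0154)
('t', 75.6, 'p', array([ 0.4833, -0.4471,  0.2186]), 'F', array([ 0.3, -0.4, -0.4]), 'op', 0.0251)
('t', 78.0, 'p', array([ 0.35  , -0.2007,  0.4498]), 'F', array([ 0.1,  0.2, -0. ]), 'op', 0.0249)
```

View pics/end.png

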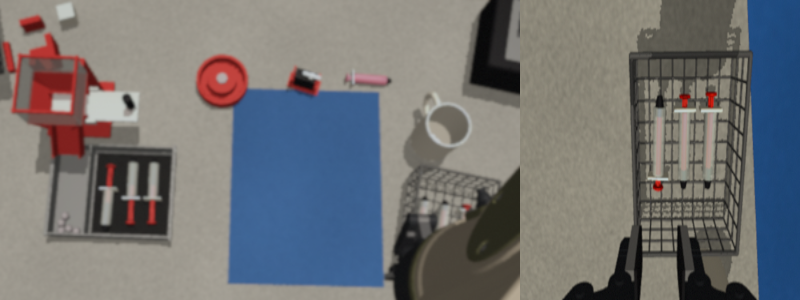

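The picture shows three syringes in the basket, three flat in the bay, the balls in the well, the gate shut, the mat empty and the bystanders in place. I hand in.

```bash
python3 -c "
from h import *
print(manip.hand_in(),st())"
```

```text
the job is handed in; nothing more can be done
the job is handed in; nothing more can be done
```

I did the whole job and handed it in at about 78 s of robot time. `hand_in` gives no verdict, so the results below are from my own checks.

- **Gate and balls:** I pulled the gate open about 44 mm to its stop and counted all five balls in the well. I then pushed the gate back about 45 mm until it stopped. The last picture shows the gate shut and the balls still in the well.
- **Greased syringes:** The three with plungers out lie flat and parallel in the bay, clear of its walls.
- **Used syringes:** The three with plungers in lie inside the smaller basket. The plungers look as they did at the start.
- **Bystanders:** Neither the turntable base, the servo nor the mug was touched, and all look to be where they were. I judged this from the pictures and did not measure it.

**Disagreements:** The top camera put the tray 5 to 10 mm lower in y than the side and wrist cameras. I used the value the side and bias-corrected wrist views agreed on, and all three syringes fitted in the bay. My first automatic check that a held syringe was straight gave false alarms, because it picked up the tray behind it. I used a plunger-colour check for one syringe (D) and looked at the picture for another (A) instead.

I saw no grip slackening and no syringe knocked aside.

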